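Find the socket for the glue press nut

ROBOT

A 6-joint arm with a two-finger parallel gripper is mounted at the origin on the work surface. World frame = base frame: x ahead of the robot, y to its left, z up, the work surface at z = 0. Lengths are in m, angles in degrees, forces in N, time in s.
With the tool pointing down it reaches from about 0.15 to 0.775 m from the base axis. Payload 6.1 kg.
Tool frame: the origin (TCP) lies midway between the tips of the shut fingers; the grasp point (between the pads) lies 19 mm behind it; y points along the fingers, z is the direction in which the jaws open and shut, and the axes are right-handed (so a half turn about y gives the same grasp; the last joint's range is limited). The gripper opens to 85 mm and grips with 20 to 120 N. Pads are 22 mm wide; open, the fingers measure 114 mm over their backs; the gripper's body (76 mm by 85 mm) begins 54 mm behind the grasp point. The pads swing forward as they close: fully open they stand 13 mm farther back than shut.
Start: joints at [-68.01, 7.208, -2.269, 80.523, 0, 90], TCP at [0.197, -0.487, 0.231] pointing down, gripper open.
Joint ranges: [-155.77, 155.77], [-54.66, 111.73], [-72.52, 77.12], [-102.08, 115.82], [-83.92, 84.16], [-180, 180]. Speed limits (degrees/s): [136.94, 136.94, 172.46, 180, 180, 180].

INTERFACE

Orientations are given as [roll, pitch, yaw] about the fixed x, y, z axes, in that order (R = Rz(yaw) Ry(pitch) Rx(roll)).
In Python, from bench import ctrl gives the robot as it stands. The module is installed in compiled form; this text tells all that it offers.
- The arm moves only by the shell command python3 -m crank 'ROWS' [FORCE]. ROWS is JSON, a list of rows, each a list of 3 entries, a list of its own where there are three numbers: the closure, from -1 (fully open) to 1 (shut), so that 0 is half open, then the shift along the world's x, y, z in m, then the turn, a rotation vector about the world's x, y, z in degrees. In form: [[claw, [tx, ty, tz], [ax, ay, az]], ...]. A call has 1 to 10 rows; each row is the pose to reach, as a shift and turn from the pose commanded when the call began; what a row does not reach only later rows make up. A row lasts 1/8 s, in which the tool goes at most 62.5 mm and 10.7 degrees, less where a joint would pass 70% of its speed; a pose out of reach is approached as far as the arm can. A call with a gripper value outside its range is refused whole. The fingers move at their own pace and stop on an object; FORCE is the grip in N (left out, the last holds). Time passes only in rows, so rows that repeat a pose let the fingers close. It gives the time, the measured TCP pose, the force and the opening at its end, in the units of the state.
- ctrl.sense(): the state, without advancing time (a new reading comes with each control period).
- ctrl.capture(name): name is "scene" or "top"; returns (picture, depth): 480x640x3 uint8, red, green, blue; 480x640 float32, m along the optical axis (not along the pixel's ray), 0 where there is no reading.
- ctrl.calibration(name): a dict with "fx", "fy", "cx", "cy" (pixels), "camera_from_world" (4x4, takes a point from world to camera coordinates). Camera axes: x right, y down, z forward; pixel columns grow to the right and rows downward; lengths in m; the calibration is good to about 2 mm. A picture is of the moment at which its call begins. calibration takes no time and is no camera call.
- ctrl.finish_job(): hands the job in, once; it reports no verdict.
The state is a dict: "time": time; "qpos": joint angles; "joint_vel": joint speeds; "tau": joint torques, N m; "tcp_pos": TCP position; "ee_rot": TCP orientation; "force": force on the tool from outside, world axes, zero at the start; "moment": the same for the moment, N m; "gripper_width": finger opening in m.
Only numpy, scipy, OpenCV 4.12 (cv2) and the standard library are available. Lean on these libraries where they do the work, as an engineer would, in place of code of your own. Each camera call takes 0.05 s, during which the arm holds its last target.

TASK

Find out which of the three look-alike steel sockets fits the hex nut of the inlay glue press by trying them on it, and finish while still gripping that socket, upright and pushed fully home over the nut. Leave the sockets that do not fit standing upright on the bench, and do not disturb the other things lying around.

Things in the scene. Friction and masses are not known exactly. Their poses are not given: they have to be found in the camera images.
- press: glue press, fixed: grey base plate 150 (x) x 220 (y) x 10 mm, pale inlay panel on it, aluminium cross bar 40 mm wide and 200 mm long along y, top 45 mm above the bench, with a guide post rising to 56 mm near each end (88 mm from the middle). Mid-bar a 44 mm washer, 3 mm thick, carries the hex nut. Origin on the bench under the nut
- nut_seat (a point): on the nut's axis, at its underside (top of the washer, 48 mm above the bench). Nut 24 mm across flats, 14 mm high, top 4.5 mm bevelled in to 18 mm, does not turn; 15 mm stud ends 19.5 mm above here. x axis square to a pair of its flats. Fitting socket: 1.2 mm play each side, 12 degrees turning play either way; fully home its centre is 25 mm above here. Too small, or not flat to flat: it stops 9 to 14 mm higher
- socket_a_mid (a point): centre (25 mm above the underside) of one of three steel sockets, alike outside: upright hexagonal prism 36 mm across flats, 50 mm tall, 0.2-0.35 kg, black square on top. x axis square to a pair of outer flats; flats of the hidden bore (open below, 26 mm deep) parallel to them. Bores 19, 22, 26.5 mm across flats, one each, unmarked: only the 26.5 goes over the nut; the others stop on top
- socket_b_mid (a point): centre (25 mm above the underside) of one of three steel sockets, alike outside: upright hexagonal prism 36 mm across flats, 50 mm tall, 0.2-0.35 kg, black square on top. x axis square to a pair of outer flats; flats of the hidden bore (open below, 26 mm deep) parallel to them. Bores 19, 22, 26.5 mm across flats, one each, unmarked: only the 26.5 goes over the nut; the others stop on top
- socket_c_mid (a point): centre (25 mm above the underside) of one of three steel sockets, alike outside: upright hexagonal prism 36 mm across flats, 50 mm tall, 0.2-0.35 kg, black square on top. x axis square to a pair of outer flats; flats of the hidden bore (open below, 26 mm deep) parallel to them. Bores 19, 22, 26.5 mm across flats, one each, unmarked: only the 26.5 goes over the nut; the others stop on top
- amber_big: bystander: rough flat slab of amber about 60 mm across, 12 mm thick; origin under its centre
- amber_small: bystander: paler rough flat slab of amber about 50 mm across, 10 mm thick; origin under its centre
- stone_slice: bystander: slice of pale stone about 50 mm across, 14 mm thick; origin under its centre
- seal: bystander: carved wooden block 34 x 34 x 18 mm; origin under its centre
- spare_nut: bystander: small loose hex nut, 19 mm across flats, 10 mm high, lying flat on the bench among the sockets; origin under its centre
- pencil: bystander: hexagonal pencil, 8 mm thick, 166 mm long, lying along its x axis; origin on the bench under its middle
- glue_jar: bystander: closed white jar with black cap, 50 mm in diameter, 60 mm tall; origin under its centre
Not all that is in view belongs to the job. What is shaped like the part that bears socket_c_mid but pink is not meant. Leave any pink look-alike of the part that bears socket_b_mid alone.

How it is judged:
By the outcome, as a careful person would: the job done as asked, in the order asked, and still so for the second after the job is handed in, while the arm keeps its last pose, push and grip.
It also fails if it takes over 72 s, if anything falls off the work surface, if the arm or the gripper's body presses on something with over 40 N, if the wrist force passes 120 N, or if a joint passes its speed limit or range.

## Working session

There is one attempt and no reset: what is moved stays moved. The work goes in short steps, Python scripts to look and compute and a shell command to move; the robot and the scene stay as the last step left them, time stands still between calls to the robot, and variables do not carry over. Pictures are saved under pics/ and viewed, and the job is handed in when it is done.

```bash
ls; mkdir -p pics
python3 - <<'E'
from bench import ctrl
import cv2,numpy as np
print(ctrl.sense())
for n in("scene","top"):
    p,d=ctrl.capture(n); cv2.imwrite(f"pics/{n}0.png",p[:,:,::-1]); np.savez(f"pics/{n}0.npz",p=p,d=d)
    c=ctrl.calibration(n); print(n,c, np.linalg.inv(c["camera_from_world"])[:3,3])
E
```

```text
pics
{'time': 0.0, 'qpos': array([-6.80118393e+01,  7.24161623e+00, -2.32801718e+00,  8.05219605e+01,
        9.86941725e-04,  9.00001461e+01]), 'joint_vel': array([ 0.03543306, -0.0169795 , -0.05545638,  0.0007397 , -0.02224147,
        0.08381769]), 'tau': array([ 1.77130623e-03, -4.35920727e+01,  3.52920735e+01,  1.73828937e-02,
        6.62181196e-05,  9.03793648e-06]), 'tcp_pos': array([ 0.19642065, -0.48643394,  0.2305124 ]), 'ee_rot': array([-9.00915940e+01,  9.86706983e-04, -1.58011987e+02]), 'force': array([-0.63879206,  0.22403417, -0.05115285]), 'moment': array([ 0.00494413,  0.01361527, -0.04567756]), 'gripper_width': 0.08546118033564326}
scene {'fx': 446.72106864124737, 'fy': 446.72106864124737, 'cx': 322.81102353579735, 'cy': 237.99872138520527, 'camera_from_world': array([[-0.46086087,  0.88741352,  0.01022275,  0.25507524],
       [ 0.4529961 ,  0.2451288 , -0.85715017, -0.17450329],
       [-0.76315254, -0.3903961 , -0.51496513,  1.44848935],
       [ 0.        ,  0.        ,  0.        ,  1.        ]])} [1.30202183 0.38190316 0.59373841]
top {'fx': 460.2612826199999, 'fy': 460.2612826199999, 'cx': 322.50619005279503, 'cy': 241.00248003720023, 'camera_from_world': array([[-0.01631154, -0.99950134, -0.02703714,  0.02623532],
       [-0.9802909 ,  0.02131096, -0.19640672,  0.56782611],
       [ 0.19688497,  0.02330057, -0.98014968,  1.03993286],
       [ 0.        ,  0.        ,  0.        ,  1.        ]])} [ 0.35231556 -0.01010971  1.13152405]
```

View pics/scene0.png

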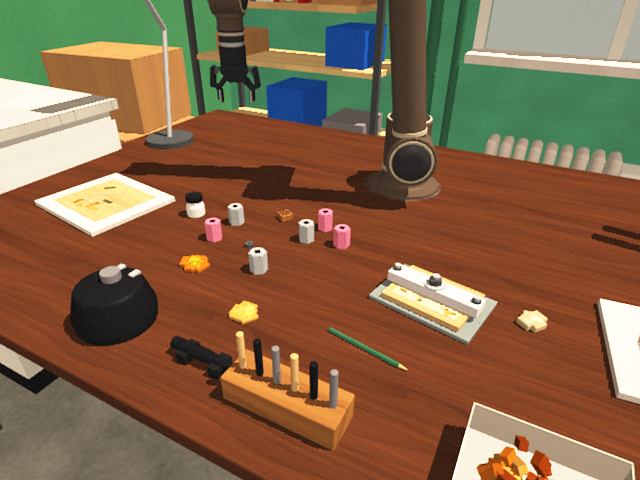

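View pics/top0.png

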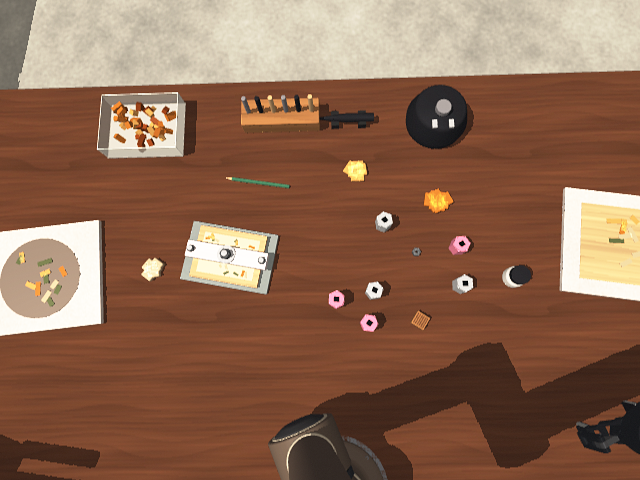

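The top view shows grey sockets at about (385,221), (375,290) and (463,284), with the pink look-alikes at (337,299), (370,323) and (460,244). The press nut is at (225,254). In the scene view the grey ones are at (258,261), (306,231) and (236,214), and the nut is at (435,281). I'll zoom in on these.

```bash
cat > h.py <<'E'
import numpy as np,cv2
from bench import ctrl
def load(n,k): z=np.load(f"pics/{n}{k}.npz"); return z["p"],z["d"]
def ray(n,u,v):
    c=ctrl.calibration(n); T=np.linalg.inv(c["camera_from_world"])
    d=T[:3,:3]@np.array([(u-c["cx"])/c["fx"],(v-c["cy"])/c["fy"],1]); return T[:3,3],d
def onz(n,u,v,z):
    o,d=ray(n,u,v); return o+d*(z-o[2])/d[2]
def tri(ut,us):
    o1,d1=ray("top",*ut); o2,d2=ray("scene",*us)
    d1/=np.linalg.norm(d1);d2/=np.linalg.norm(d2)
    s=np.linalg.lstsq(np.c_[d1,-d2],o2-o1,rcond=None)[0]
    a=o1+s[0]*d1;b=o2+s[1]*d2; return (a+b)/2,np.linalg.norm(a-b)
def proj(n,P):
    c=ctrl.calibration(n); q=c["camera_from_world"]@np.r_[P,1]; return c["fx"]*q[0]/q[2]+c["cx"],c["fy"]*q[1]/q[2]+c["cy"]
def crop(n,k,x0,y0,w,h,s,out):
    p,_=load(n,k); i=cv2.resize(p[y0:y0+h,x0:x0+w],None,fx=s,fy=s,interpolation=cv2.INTER_CUBIC); cv2.imwrite(out,i[:,:,::-1])
E
python3 - <<'E'
from h import *
p,_=load("top",0);q,_=load("scene",0)
def t(p,x,y,w=40,h=40,s=6): return cv2.resize(p[y-h//2:y+h//2,x-w//2:x+w//2],None,fx=s,fy=s,interpolation=cv2.INTER_CUBIC)
a=np.hstack([t(p,385,221),t(p,375,290),t(p,463,284)]);b=np.hstack([t(q,258,261),t(q,306,231),t(q,236,214)])
cv2.imwrite("pics/sock.png",np.vstack([a,b])[:,:,::-1])
a=t(p,230,257,110,80,7);cv2.imwrite("pics/press_t.png",a[:,:,::-1])
a=t(q,433,298,130,80,6);cv2.imwrite("pics/press_s.png",a[:,:,::-1])
E
```

```text
(no output)
```

View pics/sock.png

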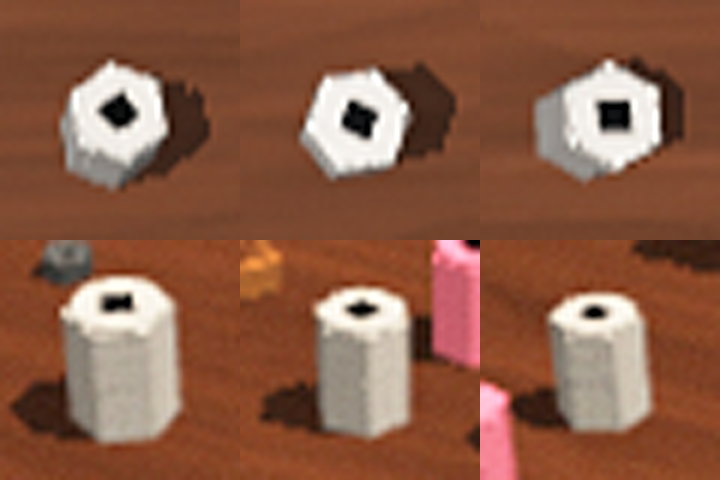

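View pics/press_t.png

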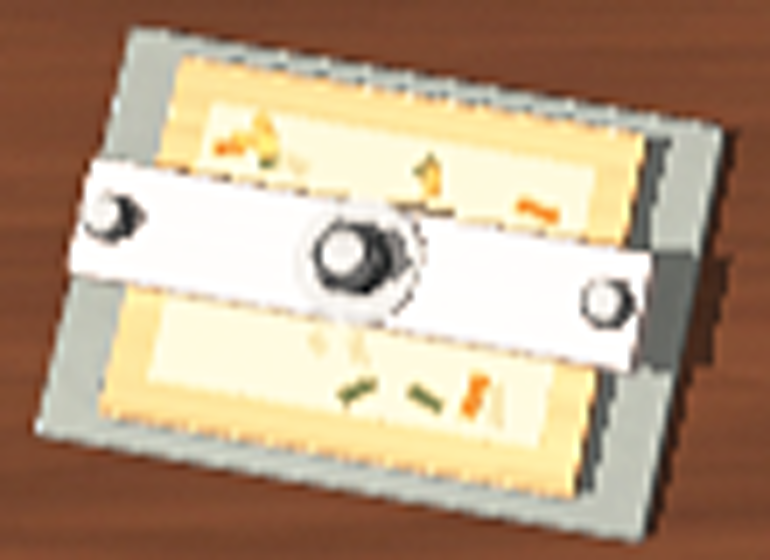

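View pics/press_s.png

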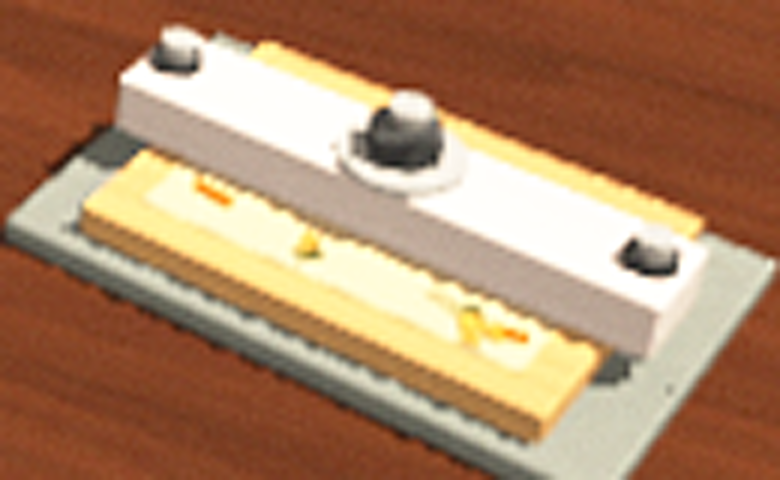

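Run:
```python
from h import *
p,_=load("top",0);q,_=load("scene",0)
def dark(img,x,y,r,th=90):
    g=img.astype(float).max(2)[y-r:y+r+1,x-r:x+r+1]
    w=np.clip(200-g,0,None); w[g>150]=0
    # keep the centre component
    n,l=cv2.connectedComponents((g<150).astype(np.uint8)); k=l[r,r]; w[l!=k]=0
    yy,xx=np.mgrid[-r:r+1,-r:r+1]; return x+(w*xx).sum()/w.sum(),y+(w*yy).sum()/w.sum(),(l==k).sum()
for nm,t,s in (("1",(385,219),(257,252)),("2",(375,290),(306,222)),("3",(465,283),(235,206))):
    a=dark(p,*t,5);b=dark(q,*s,4); print(nm,a,b,tri(a[:2],b[:2]))
    P=onz("top",*a[:2],.05); print(P, onz("scene",*b[:2],.05))
for (x,y,w,h,n,i,o) in ((205,234,40,40,"top",p,"nt"),(413,260,40,40,"scene",q,"ns")):
    cv2.imwrite(f"pics/{o}.png",cv2.resize(i[y:y+h,x:x+w],(600,600),interpolation=cv2.INTER_NEAREST)[:,:,::-1])
```

```text
1 (np.float64(384.32197063946256), np.float64(219.15675541179397), np.int64(26)) (np.float64(257.1014285714286), np.float64(251.04904761904763), np.int64(15)) (array([ 0.61920565, -0.1334245 ,  0.05154603]), np.float64(0.0017230981202509123))
[ 0.62004157 -0.13435961  0.05      ] [ 0.61708438 -0.13397922  0.05      ]
2 (np.float64(374.3511394266111), np.float64(289.483704974271), np.int64(24)) (np.float64(305.8990053557766), np.float64(222.1476664116297), np.int64(9)) (array([ 0.45061412, -0.1028386 ,  0.05158515]), np.float64(0.0020054942139028525))
[ 0.45120407 -0.10388239  0.05      ] [ 0.4478742  -0.10325203  0.05      ]
3 (np.float64(464.9634174051352), np.float64(282.7675528289025), np.int64(26)) (np.float64(234.65477338476373), np.float64(205.61909353905497), np.int64(7)) (array([ 0.46219069, -0.31407056,  0.05188878]), np.float64(0.0019056895512025703))
[ 0.46288459 -0.31546179  0.05      ] [ 0.45920695 -0.31536552  0.05      ]
```

View pics/nt.png

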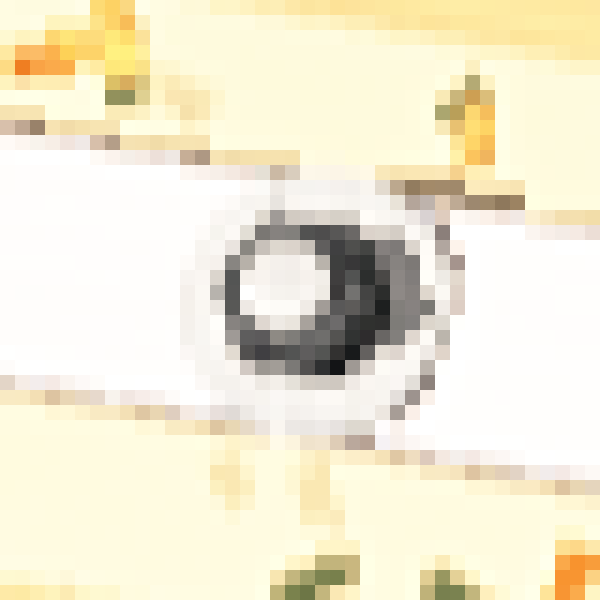

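View pics/ns.png

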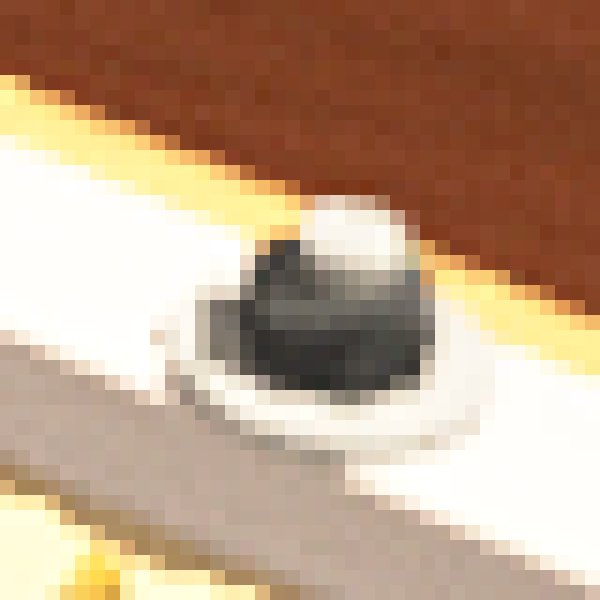

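Run:
```python
from h import *
p,_=load("top",0);q,_=load("scene",0)
np.set_printoptions(linewidth=200)
print(p.max(2)[246:264,216:238]);print(q.max(2)[270:292,424:448])
```

```text
[[255 255 255 255 255 254 251 239 246 245 246 245 243 249 227 188 146 163 162 160 252 251]
 [255 255 255 255 253 247 248 232 250 250 251 249 247 249 247 233 180 190 224 190 157 159]
 [255 255 255 251 248 250 223 160 210 212 221 214 217 255 250 247 238 217 223 255 250 251]
 [255 255 254 246 252 226 122 134 130  82  78  88 107 219 220 212 252 239 139 255 255 255]
 [255 255 248 250 234 138 200 221 219 200  96  65  79  69 133 126 220 254 177 253 255 255]
 [255 254 247 246 136 183 248 244 243 249 185  63  56  51 115 135 125 255 222 165 255 255]
 [255 248 250 219  85 245 248 243 242 246 242  64  83  46  74 140 129 255 238 227 255 255]
 [255 245 251 183  86 255 250 246 245 249 239  59 115  68  45 142 134 223 251 223 255 255]
 [255 245 250 235  88 238 255 253 253 240 162  89  93  72  31 130 135 122 241 221 255 255]
 [255 245 249 255 135 125 223 238 234 168  96 109  56  49  47 126 130 220 222 255 255 255]
 [255 245 248 254 159  94  92 142 127 105 111  84  51  46 105 130 224 253 187 255 255 255]
 [255 251 248 250 226  82  66  76  84  95  85  50  27 100 228 222 253 239 224 255 255 255]
 [255 25
[... 2017 characters left out ...]
5 255]
 [191 173 239 255 243 233 160  90  61  46  44  53  63  67  61 117 131 237 252 251 249 250 255 255]
 [216 154 186 237 254 255 243 229 230 224 193 143 131 169 214 240 241 251 252 250 249 251 255 255]
 [193 189 160 171 227 246 254 255 255 255 250 241 238 246 253 254 253 252 251 250 243 254 255 255]
 [188 190 187 172 166 199 225 236 247 249 253 253 252 251 252 252 252 247 242 238 242 255 255 255]
 [190 189 189 189 183 171 159 163 200 210 224 233 233 234 238 234 232 222 238 250 255 255 255 255]
 [190 190 191 191 189 193 182 177 174 165 159 174 220 231 231 241 251 253 255 255 255 255 255 255]
 [188 188 193 191 189 193 188 192 192 184 181 191 242 254 255 255 255 255 255 255 255 255 255 255]]
```

Run:
```python
from h import *
S=tri((223.5,252.4),(436.3,274.6)); print("stud",S)
L=onz("scene",428.7,284.2,.048);F=onz("scene",435.7,286.4,.048);R=onz("scene",440.9,285,.048)
print(L,F,R,np.linalg.norm(L-F),np.linalg.norm(R-F))
for a,b in((L,F),(F,R)): print(np.degrees(np.arctan2(*(b-a)[:2][::-1]))%60)
# posts dark/white tops, bar edges in top view
p,_=load("top",0);q,_=load("scene",0)
for n,i,pts in (("top",p,[(220,264)]),):
    pass
# bar long edges in top view: fit lines to white mask boundary columns
g=p.astype(int); 
up=[];lo=[]
for x in range(192,268):
    if 214<x<240: continue
    col=p[225:290,x,2].astype(int); w=np.where(col>248)[0]
    # longest run
    runs=np.split(w,np.where(np.diff(w)>1)[0]+1); r=max(runs,key=len)
    if len(r)>8: up.append((x,225+r[0]));lo.append((x,225+r[-1]))
for e in(up,lo):
    e=np.array(e); vx,vy,x0,y0=cv2.fitLine(e.astype(np.float32),cv2.DIST_HUBER,0,.01,.01).ravel()
    A=onz("top",x0-30*vx,y0-30*vy,.045);B=onz("top",x0+30*vx,y0+30*vy,.045); M=(A+B)/2
    print("bar",len(e),np.degrees(np.arctan2(*(B-A)[:2][::-1])),A,B)
# posts: crops
a=[cv2.resize(i[y-12:y+12,x-12:x+12],(300,300),interpolation=cv2.INTER_NEAREST) for i,x,y in((p,192,247),(p,262,260),(q,398,267),(q,477,300))]
cv2.imwrite("pics/posts.png",np.vstack([np.hstack(a[:2]),np.hstack(a[2:])])[:,:,::-1])
```

```text
stud (array([0.54313096, 0.25028796, 0.06887976]), np.float64(0.002466307535410208))
[0.5526254  0.24147677 0.048     ] [0.55315371 0.25604571 0.048     ] [0.543521   0.26412123 0.048     ] 0.014578518412779956 0.012569933109463246
27.92318772683828
20.025449637736813
bar 36 -101.11442953555479 [0.57499442 0.32330615 0.045     ] [0.54664051 0.17897749 0.045     ]
bar 36 -101.02313446552176 [0.54042675 0.32198349 0.045     ] [0.51248554 0.17854762 0.045     ]
```

View pics/posts.png

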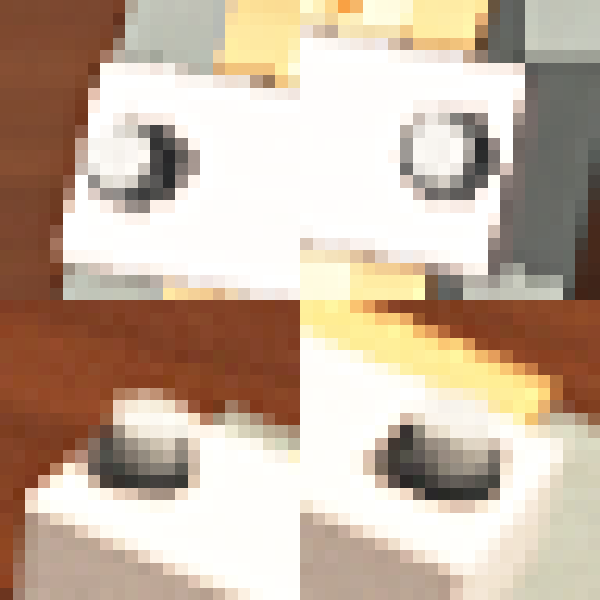

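Run:
```python
from h import *
p,_=load("top",0)
out=[]
for nm,(x,y) in (("1",(384,219)),("2",(374,289)),("3",(465,283))):
    r=14;s=8
    c=p[y-r:y+r+1,x-r:x+r+1].min(2); c=cv2.resize(c,None,fx=s,fy=s,interpolation=cv2.INTER_CUBIC)
    m=(c>205).astype(np.uint8); cs,_=cv2.findContours(m,cv2.RETR_EXTERNAL,cv2.CHAIN_APPROX_NONE); k=max(cs,key=cv2.contourArea)
    k=cv2.convexHull(k)
    px=(k[:,0,:]+.5)/s-.5+np.array([x-r,y-r]); W=np.array([onz("top",u,v,.05)[:2] for u,v in px])
    Wf=W.astype(np.float32).reshape(-1,1,2); M=cv2.moments(Wf); cen=np.array([M["m10"],M["m01"]])/M["m00"]
    # resample contour uniformly
    P=np.vstack([W,W[:1]]);L=np.r_[0,np.cumsum(np.linalg.norm(np.diff(P,axis=0),axis=1))];t=np.linspace(0,L[-1],720,endpoint=False)
    D=np.c_[np.interp(t,L,P[:,0]),np.interp(t,L,P[:,1])]-cen
    th=np.arctan2(D[:,1],D[:,0]);rr=np.hypot(*D.T)
    vert=np.degrees(np.angle(np.sum((rr-rr.mean())*np.exp(6j*th))))/6
    # edges: dominant edge angle by weighted circular mean of poly edges
    a=cv2.approxPolyDP((W*1e4).astype(np.float32).reshape(-1,1,2),18,True)[:,0]/1e4; e=np.roll(a,-1,0)-a; l=np.hypot(*e.T); an=np.arctan2(e[:,1],e[:,0])
    en=np.degrees(np.angle(np.sum(l*np.exp(6j*an))))/6
    print(nm,"centroid",cen,"area mm2",M["m00"]*1e6,"(1122) normal from vert",(vert+30)%60,"from edges",(en+30)%60,"edges mm",np.round(l*1e3,1))
```

```text
1 centroid [ 0.61960488 -0.13388818] area mm2 1049.9573864670708 (1122) normal from vert 37.583892678900774 from edges 37.739834 edges mm [18.5 21.1 18.1 19.1 15.   6.9 19.1]
2 centroid [ 0.4509034  -0.10327827] area mm2 1089.2184395874249 (1122) normal from vert 8.5635942779938 from edges 8.93191 edges mm [17.8 15.   7.6 19.9 19.3 21.6 19. ]
3 centroid [ 0.46284339 -0.31456913] area mm2 1079.31867266986 (1122) normal from vert 30.212331702427065 from edges 31.155605 edges mm [21.8 18.7 18.6 19.1 21.1 19.9]
```

Each measured point fits: heights are 51–52 mm against 50, and the stud is at 69 mm against 67.5. I'll start with socket 3 at (0.462,−0.314), jaw direction −29.4°.

```bash
python3 -m crank '[[-0.3,[0.265,0.172,-0.08],[0,0,38.5]],[-0.3,[0.265,0.172,-0.08],[0,0,38.5]],[-0.3,[0.265,0.172,-0.08],[0,0,38.5]],[-0.3,[0.265,0.172,-0.08],[0,0,38.5]],[-0.3,[0.265,0.172,-0.08],[0,0,38.5]],[-0.3,[0.265,0.172,-0.08],[0,0,38.5]],[-0.3,[0.265,0.172,-0.10],[0,0,38.5]],[-0.3,[0.265,0.172,-0.13],[0,0,38.5]],[-0.3,[0.265,0.172,-0.15],[0,0,38.5]],[-0.3,[0.265,0.172,-0.15],[0,0,38.5]]]' 50
python3 - <<'E'
from h import *
for n in("scene","top"):
    p,d=ctrl.capture(n); np.savez(f"pics/{n}1.npz",p=p,d=d)
p=load("top",1)[0];q=load("scene",1)[0]
f=lambda i,x,y:cv2.resize(i[y-40:y+40,x-40:x+40],(400,400),interpolation=cv2.INTER_CUBIC)
cv2.imwrite("pics/g1.png",np.hstack([f(p,463,284),f(q,236,200)])[:,:,::-1])
s=ctrl.sense();print(s["tcp_pos"],s["ee_rot"],s["force"])
E
```

```text
time: 1.35
tcp_pos: [0.4599, -0.3145, 0.0798]
ee_rot: [-90.2, 0.0, -119.6]
force: [-0.4, -0.7, -0.9]
gripper_width: 0.0557
[ 0.46136632 -0.31527433  0.08193869] [-8.99874563e+01 -9.65898237e-03 -1.19551623e+02] [0.19360472 0.11189616 0.37527011]
```

View pics/g1.png

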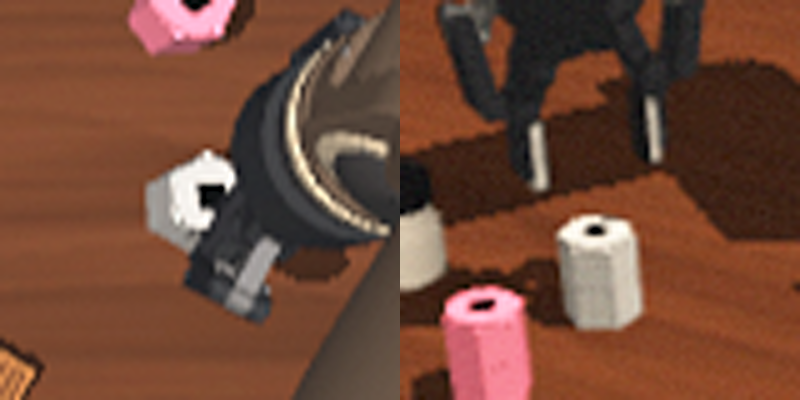

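Run:
```python
from h import *
s=ctrl.sense();print(proj("scene",s["tcp_pos"]+[0,0,-.0]),proj("scene",[.4622,-.3141,.05]),onz("scene",235.3,195,.08),s["tcp_pos"])
```

```text
(np.float64(233.07409849169272), np.float64(195.11213883913842)) (np.float64(234.3534015573506), np.float64(206.1677142567026)) [ 0.45481526 -0.31318803  0.08      ] [ 0.46136632 -0.31527433  0.08193869]
```

```bash
python3 -m crank '[[-0.3,[0,0,-0.05],[0,0,0]],[-0.3,[0,0,-0.07],[0,0,0]],[-0.3,[0,0,-0.07],[0,0,0]],[1,[0,0,-0.07],[0,0,0]],[1,[0,0,-0.07],[0,0,0]],[1,[0,0,-0.07],[0,0,0]],[1,[0,0,-0.07],[0,0,0]],[1,[0,0,-0.07],[0,0,0]]]' 50
```

```text
time: 2.45
tcp_pos: [0.4627, -0.3157, 0.0133]
ee_rot: [-89.8, -0.0, -119.5]
force: [0.7, 0.3, 6.2]
gripper_width: 0.0354
```

```bash
python3 -m crank '[[1,[0,0,0.06],[0,0,0]],[1,[0,0,0.10],[0,0,0]],[1,[0.081,0.565,0.12],[0,0,21]],[1,[0.081,0.565,0.12],[0,0,21]],[1,[0.081,0.565,0.12],[0,0,21]],[1,[0.081,0.565,0.12],[0,0,21]],[1,[0.081,0.565,0.12],[0,0,21]],[1,[0.081,0.565,0.12],[0,0,21]],[1,[0.081,0.565,0.12],[0,0,21]],[1,[0.081,0.565,0.12],[0,0,21]]]' 50
```

```text
time: 3.7
tcp_pos: [0.5324, 0.1819, 0.1293]
ee_rot: [-90.0, 0.0, -98.5]
force: [1.1, -0.4, -2.8]
gripper_width: 0.0353
```

```bash
python3 -m crank '[[1,[0.003,0.06,0],[0,0,5]],[1,[0.003,0.06,0],[0,0,5]]]' 50 >/dev/null
python3 - <<'E'
from h import *
s=ctrl.sense();print(s["time"],s["tcp_pos"],s["ee_rot"],s["force"],s["gripper_width"])
E
```

```text
3.95 [0.53520842 0.24386896 0.12848707] [-9.00060482e+01  5.06937733e-02 -9.31618313e+01] [-0.23165016 -1.94344406 -3.70928579] 0.035476411366265496
```

```bash
python3 -m crank '[[1,[0.008,0.006,-0.032],[0,0,-5.2]],[1,[0.008,0.006,-0.032],[0,0,-5.2]],[1,[0.008,0.006,-0.032],[0,0,-5.2]]]' 50
python3 - <<'E'
from h import *
for n in("scene","top"):
    p,d=ctrl.capture(n); np.savez(f"pics/{n}2.npz",p=p,d=d)
p=load("top",2)[0];q=load("scene",2)[0]
f=lambda i,x,y:cv2.resize(i[y-40:y+40,x-40:x+40],(400,400),interpolation=cv2.INTER_CUBIC)
cv2.imwrite("pics/g2.png",np.hstack([f(p,225,254),f(q,436,270)])[:,:,::-1])
for i in range(3):
  s=ctrl.sense();print(s["tcp_pos"],s["ee_rot"],s["force"])
E
```

```text
time: 4.32
tcp_pos: [0.5434, 0.2449, 0.0975]
ee_rot: [-90.0, -0.0, -98.7]
force: [-0.2, -0.4, -2.5]
gripper_width: 0.0353
[0.54396473 0.24530348 0.09823034] [-8.99211103e+01  4.50178508e-02 -9.87186059e+01] [-0.5781968  -0.46577343 -1.84406717]
[0.54396473 0.24530348 0.09823034] [-8.99211103e+01  4.50178508e-02 -9.87186059e+01] [-0.5781968  -0.46577343 -1.84406717]
[0.54396473 0.24530348 0.09823034] [-8.99211103e+01  4.50178508e-02 -9.87186059e+01] [-0.5781968  -0.46577343 -1.84406717]
```

View pics/g2.png

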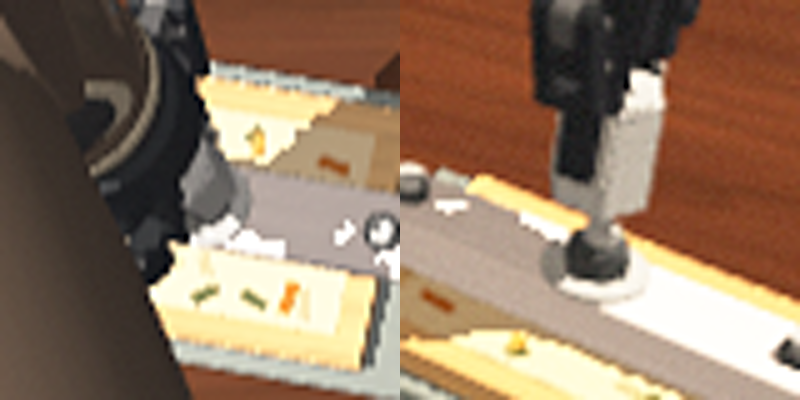

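Run:
```python
from h import *
for P in ([.5437,.2452,.11],[.5431,.2503,.11],[.5431,.2503,.0675],[.5437,.2452,.087]): print(P,proj("scene",P),proj("top",P))
q=load("scene",2)[0]
np.set_printoptions(linewidth=220)
print(q.max(2)[258:282:2,420:456])
```

```text
[0.5437, 0.2452, 0.11] (np.float64(435.97436575071504), np.float64(257.0650157486317)) (np.float64(220.89087382689246), np.float64(249.13516441552187))
[0.5431, 0.2503, 0.11] (np.float64(438.6103806056731), np.float64(257.5950902538918)) (np.float64(218.6498572247935), np.float64(249.44212135337435))
[0.5431, 0.2503, 0.0675] (np.float64(435.5839396815062), np.float64(275.1701021480898)) (np.float64(223.11833888848204), np.float64(252.65451092455856))
[0.5437, 0.2452, 0.087] (np.float64(434.3558831433787), np.float64(266.67384982210484)) (np.float64(223.30508352821326), np.float64(250.91124656565546))
[[130 128 124 127 123 125 140  89  40  29  34  33  33  34  36  45 122 149 175 196 193 189 192 194 194 189 196 165 132 135 130 130 136 140 138 138]
 [134 135 131 132 132 134 135  81  31  26  35  28  28  31  40  83 131 168 162 188 198 197 196 195 197 197 194 152 131 134 137 133 132 134 134 131]
 [131 134 132 128 137 133 120  64  31  35  28  33  34  32  38 115 136 189 188 193 198 191 199 195 198 195 177 140 128 132 132 135 133 133 134 134]
 [121 126 123 125 126 128 118  69  29  28  27  31  
[... 572 characters left out ...]
55 255 247 233 194 149 142 145 162 195 199 188 179 182 171 153 152 138 129 138 134 136 135 138 137 135 137 132]
 [251 255 255 255 255 255 255 255 255 255 255 255 255 227 136 133 141 138 141 171 148 130 130 129 131 128 130 127 133 132 131 128 135 133 133 132]
 [185 181 179 171 249 255 255 255 255 255 206  78  82 122 136 139 133 129 211 241 220 220 159 127 132 136 136 136 136 128 136 131 128 131 128 128]
 [184 184 185 182 184 169 148 125 219 150  48  45  57  94 127 150 151 154 180 166 127 211 255 255 254 252 220 139 123 134 134 137 139 137 133 129]
 [178 178 181 181 160 136 140 139 121  64  43  57  50  51  43  76  83 105 114 110 110 164 247 255 255 255 255 255 255 253 234 188 134 121 127 134]]
```

```bash
python3 -m crank '[[1,[0,0.0045,0],[0,0,0]],[1,[0,0.0045,-0.015],[0,0,0]],[1,[0,0.0045,-0.022],[0,0,0]],[1,[0,0.0045,-0.026],[0,0,0]],[1,[0,0.0045,-0.028],[0,0,0]],[1,[0,0.0045,-0.030],[0,0,0]],[1,[0,0.0045,-0.030],[0,0,0]]]' 50; python3 -c "
from h import *
s=ctrl.sense();print(s['tcp_pos'],s['force'],s['moment'])"
```

```text
time: 5.3
tcp_pos: [0.5436, 0.2504, 0.0668]
ee_rot: [-90.0, 0.0, -98.7]
force: [0.3, 0.1, -3.0]
gripper_width: 0.035
[0.54356097 0.25035631 0.06683828] [ 0.33374385  0.07322347 -2.97891456] [-0.00731413  0.01771716  0.0290847 ]
```

No contact yet, with the underside at about 56 mm. Keep lowering.

```bash
python3 -m crank '[[1,[0,0,-0.003],[0,0,0]],[1,[0,0,-0.005],[0,0,0]],[1,[0,0,-0.007],[0,0,0]],[1,[0,0,-0.007],[0,0,0]]]' 50; python3 -c "
from h import *
s=ctrl.sense();print(s['tcp_pos'],s['force'],s['moment'])
for n in('scene','top'):
    p,d=ctrl.capture(n); np.savez(f'pics/{n}3.npz',p=p,d=d)
crop('scene',3,396,230,80,80,7,'pics/g3.png')"
```

```text
time: 5.8
tcp_pos: [0.5435, 0.2504, 0.0614]
ee_rot: [-89.9, 0.0, -98.7]
force: [-3.2, -2.2, 5.8]
gripper_width: 0.035
[0.54352617 0.25041964 0.06135877] [-3.179111   -2.23743255  5.82476975] [-0.37897595  0.81346699  0.02482589]
```

View pics/g3.png

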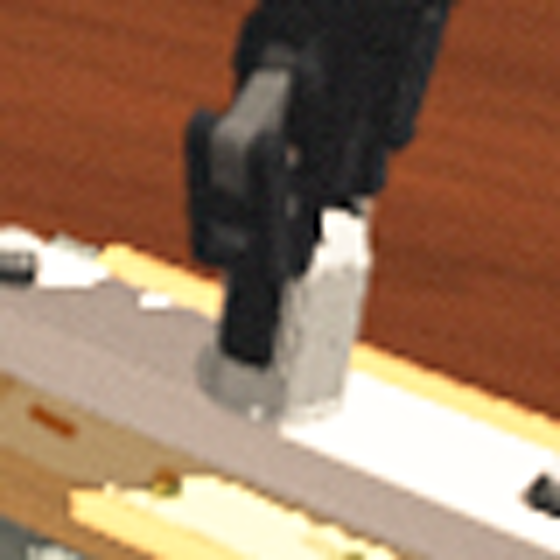

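```bash
python3 -m crank '[[1,[0,0,-0.002],[0,0,0]],[1,[0,0,-0.004],[0,0,0]],[1,[0,0,-0.004],[0,0,0]],[1,[0,0,-0.004],[0,0,0]]]' 70; python3 -c "
from h import *
s=ctrl.sense();print(s['tcp_pos'],s['force'],s['moment'])
for n in('scene','top'):
    p,d=ctrl.capture(n); np.savez(f'pics/{n}4.npz',p=p,d=d)
crop('scene',4,406,245,60,60,10,'pics/g4.png')"
```

```text
time: 6.4
tcp_pos: [0.5436, 0.2505, 0.0613]
ee_rot: [-89.8, 0.1, -98.7]
force: [-12.9, -6.0, 32.4]
gripper_width: 0.0352
[0.54357732 0.25047883 0.06130337] [-12.94082306  -5.9810362   32.3538161 ] [-1.24515358  3.00245389 -0.05231819]
```

View pics/g4.png

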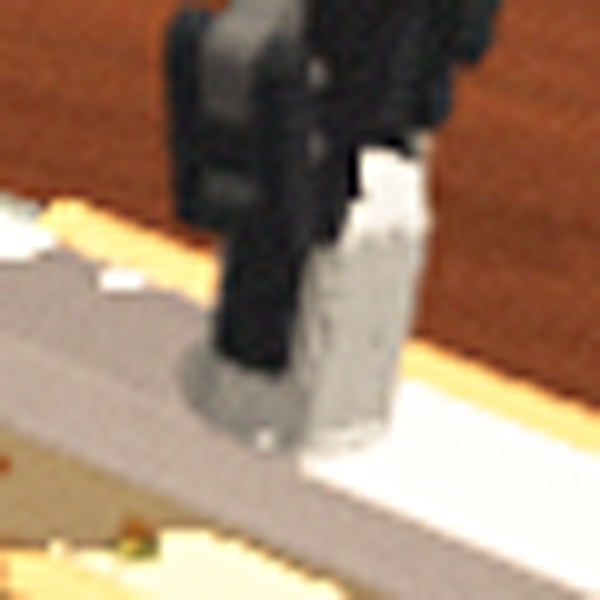

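```bash
python3 -c "
from h import *
C=np.array([.5435,.2505,0]);a=np.radians(-8.7+30)
v=np.array([np.cos(a),np.sin(a),0])
for z in(.048,.057,.060):
  print(z,[np.round(proj('scene',C+.0208*np.array([np.cos(b),np.sin(b),0])+[0,0,z]),1) for b in (a-np.pi/3,a,a+np.pi/3)])
print('nut front',proj('scene',C+.01386*v+[0,0,.048]),'measured 435.7,286.4')
for z in (.098,.107):print('top verts',z,[np.round(proj('scene',C+.0208*np.array([np.cos(b),np.sin(b),0])+[0,0,z]),1) for b in (a,a+np.pi/3,a+2*np.pi/3)])
"
```

```text
0.048 [array([425.8, 285.5]), array([435.4, 289.3]), array([443.9, 286.8])]
0.057 [array([426.4, 281.9]), array([436. , 285.7]), array([444.6, 283.2])]
0.06 [array([426.6, 280.7]), array([436.2, 284.5]), array([444.8, 282. ])]
nut front (np.float64(435.01579431581905), np.float64(287.1943082924723)) measured 435.7,286.4
top verts 0.098 [array([439. , 268.8]), array([447.7, 266.4]), array([446.4, 260.5])]
top verts 0.107 [array([439.7, 264.9]), array([448.4, 262.6]), array([447.1, 256.7])]
```

The socket is at a hard stop. The front bottom vertex is at (435.9,289.2), against 289.3 predicted for fully home and 285.7 for stopped on top. I'll ease the push a little and check that the rest of the bench is undisturbed.

```bash
python3 -m crank '[[1,[0,0,0.002],[0,0,0]],[1,[0,0,0.002],[0,0,0]],[1,[0,0,0.002],[0,0,0]]]' 70; python3 -c "
from h import *
s=ctrl.sense();print(s['tcp_pos'],s['force'],s['time'])
for n in('scene','top'):
    p,d=ctrl.capture(n); np.savez(f'pics/{n}5.npz',p=p,d=d); cv2.imwrite(f'pics/{n}5.png',p[:,:,::-1])
"
```

```text
time: 6.88
tcp_pos: [0.5436, 0.2504, 0.0613]
ee_rot: [-89.9, 0.1, -98.7]
force: [-7.8, -4.4, 19.2]
gripper_width: 0.0352
[0.54357471 0.25044879 0.06134961] [-7.80898859 -4.43695656 19.23695392] 6.875
```

View pics/scene5.png

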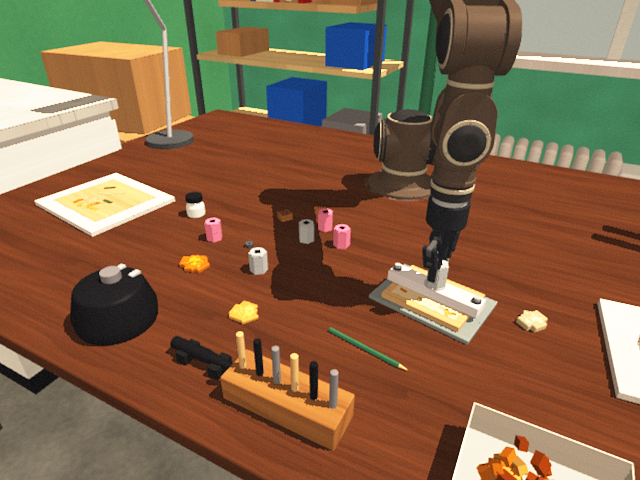

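The other two sockets still stand at (258,261) and (306,231), and everything else sits where it was. The gripped socket is upright on the nut. Handing in.

```bash
python3 -c "
from bench import ctrl
print(ctrl.finish_job())"
```

```text
the job is handed in; nothing more can be done
None
```

The first socket I tried, the one nearest the glue jar at about (0.462, −0.314), fits the nut. The job is handed in with it still gripped, upright and pushed home, after about 7 s of the 72 s allowed.

**Checks that it is home:**
- **Height:** It met a hard stop with the TCP at 61.3 mm. At pick-up on the bench the TCP read 13.3 mm, so the underside has risen 48 mm, which is the nut seat height.
- **Camera:** The socket's lower front corner was at image row 289.2, against 289.3 predicted for fully home and 285.7 for stopped on top of the nut.
- **Force and tilt:** At hand-in it was pressing with about 19 N, within 0.2° of upright. There was also about 9 N sideways along the arm's reach. I put this down to the arm flexing under the push.

**Other sockets and bystanders:** Because the first socket fitted, I did not try or move the other two. In the last picture they stand upright where they were, and the pink look-alikes and other things look unmoved.

**Disagreements:** The two camera views differed by about 2 mm, and measured heights came out 1.5–2 mm too high. The nut's angle was only known to about 5°, which the 12° of turning play covered.

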